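# Slide the candlestick home beside its mate

### The job

Push the brass candlestick that stands out on the console into the empty bay of the low wooden stand, beside its mate, until its foot rests against the back of the bay. It is tall and narrow, so push it low, at its foot, with the fingers: it must slide upright, never tipping or leaving the surface, and it is not to be picked up. Leave the mate, the jar, the bell and the controller where they are.

Things in the scene. Friction and masses are not known exactly. Their poses are not given: they have to be found in the camera images.
- candlestick: Loose brass candlestick to push, with white candle, about 0.5 kg. Origin: centre of its underside (z = 0 standing). Round: yaw means nothing. Foot 64 mm across, 25 mm high, tapering to a 20 mm stem at 45 mm (26 mm bead at 102), cup 38 mm across at 158-172 mm, candle 22 mm across, wick top 246 mm. Slides with a few newtons pushed at the foot; tips if pushed high.
- mate: An identical candlestick that stands in the other bay of the stand, loose; do not disturb it. Origin as for the candlestick.
- stand: Low wooden stand fixed to the console; walls 30 mm high, no floor. Origin on the console midway between its two bays, x into the bays (roughly away from the robot), y along it; 240 mm along y, x from -22.5 (open front) to 49.5 mm. Bays 88 mm wide, 56 mm deep, centred at y = +-60 mm. Back wall's inner face x = 33.5 mm: a foot against it has its centre at x = 1.5 mm and stands 8 mm out of the front.
- felt: Thin grey felt disc, 56 mm across, flat on the console in the EMPTY bay (either of the two). Nothing to collide with. Origin: its centre, at the middle of the bay's width and at x = 0 of the stand's frame; axes parallel to the stand's. The candlestick's foot must end over it.
- jar: Bystander: glass jar with a twist cap, 72 mm across, 110 mm high, loose. Origin: centre of its underside.
- bell: Bystander: chrome desk bell, 82 mm across, 54 mm high, loose. Origin: centre of its underside.
- controller: Bystander: black game controller lying flat, about 110 mm by 160 mm, 46 mm high, loose. Origin: on its underside under its middle.
Not all that is in view belongs to the job. Leave any blue look-alike of the candlestick alone.

How it is judged:
By the outcome, as a careful person would: the job done as asked, in the order asked, and still so for the second after the job is handed in, with the robot touching nothing.
It also fails if it takes over 51 s, if anything falls off the work surface, if the arm or the gripper's body presses on something with over 40 N, if the wrist force passes 120 N, or if a joint passes its speed limit or range.

### The arm

A 6-joint arm with a two-finger parallel gripper is mounted at the origin on the work surface. World frame = base frame: x ahead of the robot, y to its left, z up, the work surface at z = 0. Lengths are in mm, angles in rad, forces in N, time in s.
With the tool pointing down it reaches from about 300 to 775 mm from the base axis. Payload 14.6 kg.
Tool frame: the origin (TCP) lies midway between the tips of the shut fingers; the grasp point (between the pads) lies 19 mm behind it; z points along the fingers, y is the line along which they close (so a half turn about z gives the same grasp; the last joint's range is limited). The gripper opens to 85 mm and grips with 20 to 120 N. Pads are 22 mm wide; open, the fingers measure 114 mm over their backs; the gripper's body (76 mm by 85 mm) begins 54 mm behind the grasp point. The pads swing forward as they close: fully open they stand 13 mm farther back than shut.
Start: joints at [-1.193, 0.3, 1.521, -0, 1.321, -0.067], TCP at [236.645, -496.476, 231.281] pointing down, gripper open.
Joint ranges: [-3.03, 3.03], [-0.79, 2.21], [0.23, 2.52], [-1.04, 4.18], [0, 3.07], [-2.55, 2.55]. Speed limits (rad/s): [2.22, 2.22, 2.57, 3.14, 3.14, 3.14].

### API

Orientations are given as a unit quaternion [w, x, y, z].
In Python, from bench import ctrl gives the robot as it stands. The module is installed in compiled form; this text tells all that it offers.
- The arm moves only by the shell command python3 -m crank 'ROWS'. ROWS is JSON, one flat list of numbers, 7 for each row, row after row: the shift along the tool's x, y, z in units of 50 mm (1.0 is 50 mm), then the turn, a rotation vector about the tool's x, y, z in units of 180 degrees (1.0 is 180 degrees), then the gripper command: -1 is shut, 1 is fully open, values between are in proportion. A call has 1 to 10 rows; each row shifts and turns the commanded pose from where the row before left it, along the tool's axes as they then stand; what a row does not reach is not made up. A row lasts 1/10 s, in which the tool goes at most 50 mm and 8.59 degrees, less where a joint would pass 70% of its speed; a pose out of reach is approached as far as the arm can. A call with a number of a shift or a turn outside -1 to 1 is refused whole. A call with a gripper value outside its range is refused whole. The fingers move at their own pace and stop on an object; the grip force is fixed at half the most. Time passes only in rows, so rows that do not move let the fingers close. It gives the time, the measured TCP pose, the force, the opening and the grip force at its end, in the units of the state.
- ctrl.get_state(): the state, without advancing time (a new reading comes with each control period).
- ctrl.get_image(name): name is "side" or "top"; returns a dict with "pixels" (384x512x3 uint8, red, green, blue), "K" (3x3 intrinsics, pixels), "rvec" (rotation vector, rad) and "tvec" (3), from world to camera coordinates, as OpenCV has them. Camera axes: x right, y down, z forward; pixel columns grow to the right and rows downward; lengths in mm; the calibration is good to about 2 mm. A picture is of the moment at which its call begins. There is no depth.
- ctrl.finish_job(): hands the job in; it is judged then, once.
The state is a dict: "time_s": time; "joints": joint angles; "joint_velocities": joint speeds; "tau": joint torques, N m; "eef_pos": TCP position; "eef_rot": TCP orientation; "ft_force": force on the tool from outside, world axes, zero at the start; "moment": the same for the moment, N m; "grip_width": finger opening in mm; "grip_force": force on a finger pad.
Only numpy, scipy, OpenCV 4.12 (cv2) and the standard library are available. Lean on these libraries where they do the work, as an engineer would, in place of code of your own. Each camera call takes 0.05 s, during which the arm holds its last target. There are 200 camera calls.

## Working session

There is one attempt and no reset: what is moved stays moved. The work goes in short steps, Python scripts to look and compute and a shell command to move; the robot and the scene stay as the last step left them, time stands still between calls to the robot, and variables do not carry over. Pictures are saved under pics/ and viewed, at most 10 in all, crops included, and the job is handed in when it is done.

```bash
mkdir -p pics
cat > h.py <<'E'
import cv2,numpy as np
from bench import ctrl
def grab(n,f=None):
    d=ctrl.get_image(n)
    if f: cv2.imwrite(f,np.ascontiguousarray(d['pixels'][:,:,::-1]))
    return d
def ray(d,u,v,z):
    K=np.array(d['K'],float);R=cv2.Rodrigues(np.array(d['rvec'],float))[0];t=np.array(d['tvec'],float).ravel()
    c=-R.T@t;r=R.T@np.linalg.inv(K)@[u,v,1]
    return c+r*(z-c[2])/r[2]
def proj(d,p):
    return cv2.projectPoints(np.array(p,float).reshape(-1,3),np.array(d['rvec'],float),np.array(d['tvec'],float),np.array(d['K'],float),None)[0].reshape(-1,2)
E
python3 - <<'E'
from h import *
a=grab('top');b=grab('side')
im=np.hstack([a['pixels'],b['pixels']])[:,:,::-1]
for n,d in(('top',a),('side',b)):
    cv2.imwrite(f'pics/{n}0.png',cv2.resize(np.ascontiguousarray(d['pixels'][:,:,::-1]),(800,600)))
    np.savez(f'{n}0.npz',**d)
    R=cv2.Rodrigues(np.array(d['rvec'],float))[0];print(n,-R.T@np.array(d['tvec']).ravel())
print(ctrl.get_state())
E
```

```text
top [ 457.02189727  -12.31335415 1225.67990167]
side [256.49244303 859.07111781 856.12700287]
{'time_s': 0.1, 'joints': array([-1.19256399e+00,  3.00434070e-01,  1.52149515e+00, -1.18984498e-05,
        1.32069539e+00, -6.65767238e-02]), 'joint_velocities': array([ 9.22925053e-04, -2.36136289e-03, -2.02359910e-03,  1.27317506e-03,
       -1.05853283e-03, -7.62873043e-05]), 'tau': array([ 3.12025273e-03, -5.44377530e+01, -3.62369621e+01, -1.28991772e-05,
        3.00993990e-03,  3.89598711e-05]), 'eef_pos': array([ 236.58982805, -496.29289904,  230.77797907]), 'eef_rot': array([-5.08831984e-04,  9.75369434e-01,  2.20576973e-01, -8.57723070e-05]), 'ft_force': array([-0.48871261, -0.01664443, -0.78734958]), 'moment': array([-0.04540751,  0.01095386, -0.00491555]), 'grip_force': 0.0, 'grip_width': 85.77837600592291}
```

View pics/top0.png

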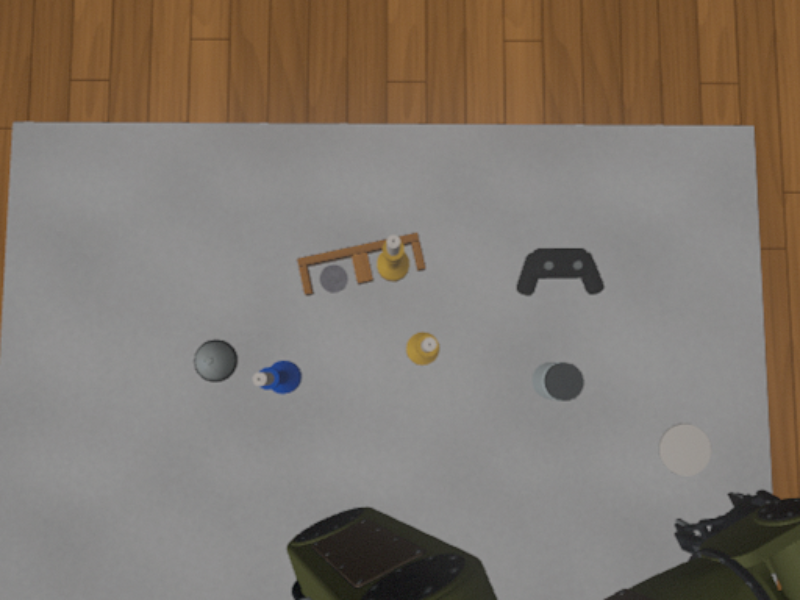

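View pics/side0.png

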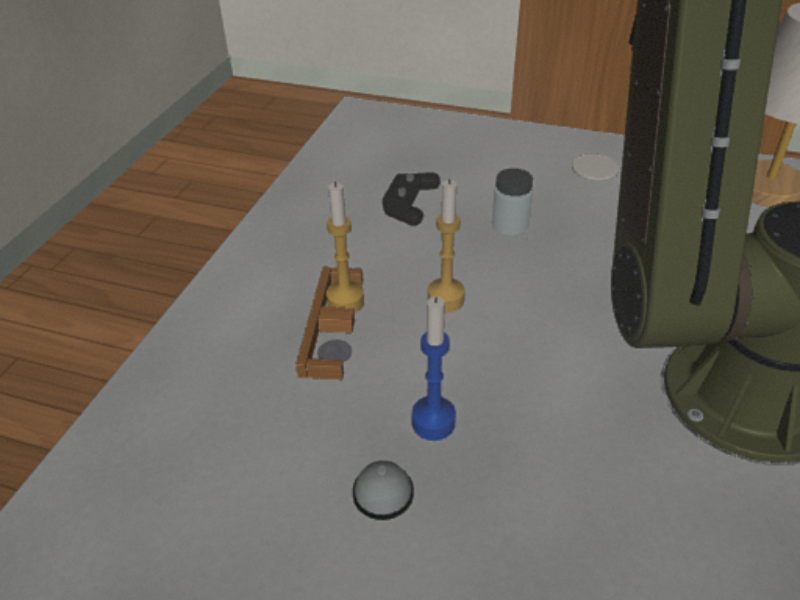

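The top view (800×600 scale) shows these candidates:
- Loose brass candlestick, foot at (422,349). This is the target.
- Mate in the right bay at (392,266), not to be touched.
- Blue look-alike at (285,377), not to be touched.
- Felt in the empty left bay at (334,279). It is free in both views.

Next I measure these and check the choice in one crop.

Run:
```python
from h import *
d=dict(np.load('top0.npz'));im=d['pixels'];s=512/800
hsv=cv2.cvtColor(im,cv2.COLOR_RGB2HSV)
def blobs(m,name,z,mn=40):
    n,l,st,c=cv2.connectedComponentsWithStats(m.astype(np.uint8))
    for i in range(1,n):
        if st[i,4]>mn and c[i][1]<320 and c[i][1]>130:
            pts=np.argwhere(l==i)[:,::-1].astype(np.float32)
            (u,v),r=cv2.minEnclosingCircle(pts);print(name,st[i],c[i].round(1),'cen',ray(d,*c[i],z).round(1),'circ',(round(u,1),round(v,1),round(r,1)),ray(d,u,v,z).round(1), 'rect',cv2.minAreaRect(pts))
H,S,V=[hsv[...,i].astype(int) for i in range(3)]
blobs((H>17)&(H<30)&(S>130),'brass',12)
blobs((H>100)&(H<130)&(S>130),'blue',12)
wood=(H<=15)&(S>110); blobs(wood,'wood',30)
# felt: gray darker in ROI
x0,y0=195,160;roi=np.zeros(H.shape,bool);roi[y0:195,x0:230]=1
blobs((S<60)&(V<125)&roi,'felt',0)
print(hsv[178,214],hsv[178,180])
for p in [(422,349)]:
    print(ray(d,p[0]*s,p[1]*s,12))
for n in ((298,260),(418,234),(425,268),(312,293),(307,294)): print(n,ray(d,n[0]*s,n[1]*s,30).round(1))
c=im[140:260,130:290,::-1];cv2.imwrite('pics/crop.png',cv2.resize(np.ascontiguousarray(c),None,fx=5,fy=5,interpolation=cv2.INTER_CUBIC))
```

```text
brass [242 155  19  24 261] [250.4 168.9] cen [658.4 -12.7  12. ] circ (251.5, 166.3, 12.6) [666.6 -16.2  12. ] rect ((251.0, 166.5), (23.0, 18.0), 90.0)
brass [261 213  20  20 215] [268.3 223.5] cen [491.6 -67.   12. ] circ (270.0, 222.7, 10.0) [494.2 -72.4  12. ] rect ((269.460693359375, 222.83709716796875), (19.0799617767334, 18.761962890625), 57.9946174621582)
blue [167 231  25  21 305] [181.2 240.9] cen [439.4 195.1  12. ] circ (178.9, 240.9, 12.5) [439.4 201.9  12. ] rect ((179.3564453125, 241.06436157226562), (20.099750518798828, 23.781389236450195), 84.2894058227539)
wood [256 149  16  24 132] [265.1 158.8] cen [686.4 -57.1  30. ] circ (264.0, 161.0, 12.2) [679.7 -53.8  30. ] rect ((263.6764831542969, 161.20590209960938), (23.040882110595703, 10.429032325744629), 75.96376037597656)
wood [191 154  55  34 509] [218.4 167.5] cen [659.5  83.5  30. ] circ (220.0, 170.5, 30.0) [650.4  78.7  30. ] rect ((219.97109985351562, 170.76715087890625), (23.154830932617188, 56.0389404296875), 77.73522186279297)
felt [197 164  27  15  42] [208.  168.6] cen [661.2 118.1   0. ] circ (210.5, 171.0, 14.3) [653.7 110.3   0. ] rect ((208.96096801757812, 168.04031372070312), (7.55908727645874, 28.639358520507812), 62.52556610107422)
felt [204 169  19  19 260] [213.3 178. ] cen [631.9 101.5   0. ] circ (213.1, 178.0, 9.1) [631.9 102.    0. ] rect ((213.15000915527344, 178.0500030517578), (17.39252281188965, 17.708751678466797), 18.43494987487793)
[128  10 100] [ 60   2 141]
[492.09388463 -72.53073458  12.        ]
(298, 260) [662.7 166.9  30. ]
(418, 234) [714.2 -64.6  30. ]
(425, 268) [647.7 -77.9  30. ]
(312, 293) [598.8 139.2  30. ]
(307, 294) [596.8 148.7  30. ]
```

View pics/crop.png

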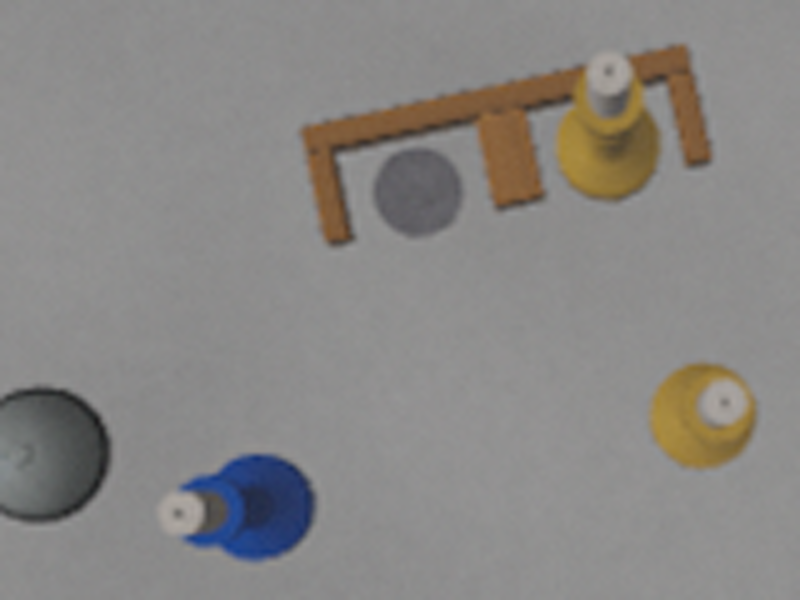

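The crop confirms it: the lone brass foot is at crop (702,416). The mate is inside the right bay at (608,150), the felt is in the left bay at (417,192), and blue sits apart at (260,507).

The gripper must lean back so its body clears the stem. I'll use the fingers as a cradle, pushing diagonally to the bay mouth and then straight in.

```bash
cat >> h.py <<'E'
def rot(yawdeg,tilt):
    a,t=np.radians([yawdeg,tilt]);d=np.array([np.cos(a),np.sin(a),0]);u=np.array([0,0,1.])
    x=d*np.cos(t)+u*np.sin(t);z=d*np.sin(t)-u*np.cos(t)
    return np.stack([x,np.cross(z,x),z],1)
from scipy.spatial.transform import Rotation as Ro
def goto(p,yaw=None,tilt=None):
    s=ctrl.get_state();q=s['eef_rot'];R=Ro.from_quat([q[1],q[2],q[3],q[0]])
    print('t',s['time_s'],'pos',s['eef_pos'].round(1),'w',round(s['grip_width'],1),'F',s['ft_force'].round(1),'q',s['joints'].round(2))
    print('shift units',(R.inv().apply(np.array(p)-s['eef_pos'])/50).round(3))
    if yaw is not None: print('turn units',((R.inv()*Ro.from_matrix(rot(yaw,tilt))).as_rotvec()/np.pi).round(4))
E
python3 - <<'E'
from h import *
d=dict(np.load('top0.npz'))
print('jar',ray(d,565*.64,381*.64,110),'bell',ray(d,215*.64,361*.64,15))
e=dict(np.load('side0.npz'))
# cross-check side view foot/felt
print('side foot',ray(e,447*.64,296*.64,12),'felt',ray(e,334*.64,351*.64,0),'mate',ray(e,345*.64,296*.64,12))
goto([493-.426*85,-73-.905*85,150],64.8,32)
E
python3 -m crank '[0,0,0,0,0,-0.036,-0.06, 0,0,0,0,0,-0.036,-0.06, 0,0,0,0,0,-0.036,-0.06, 0,0,0,0,0,-0.036,-0.06, 0,0,0,0,0,-0.036,-0.06, 0,0,0,0,0,-0.038,-0.06, 0,0,0,0,0.044,0,-0.06, 0,0,0,0,0.044,0,-0.06, 0,0,0,0,0.044,0,-0.06, 0,0,0,0,0.046,0,-0.06]'
python3 - <<'E'
from h import *
goto([493-.426*85,-73-.905*85,150],64.8,32)
E
```

```text
jar [ 432.59901159 -321.74788254  110.        ] bell [468.78006261 325.49792953  15.        ]
side foot [489.60363847 -68.16918958  12.        ] felt [631.98931827 101.55582899   0.        ] mate [658.19634679 -16.70111308  12.        ]
t 0.1 pos [ 236.6 -496.3  230.8] w 85.8 F [-0.5 -0.  -0.8] q [-1.19  0.3   1.52 -0.    1.32 -0.07]
shift units [ 6.956 -4.357  1.62 ]
turn units [ 0.0607  0.1705 -0.2127]
time_s: 1.1
eef_pos: [236.6, -496.6, 231.7]
eef_rot: [-0.149, 0.811, 0.514, 0.235]
ft_force: [0.4, 0.2, 0.1]
grip_width: 40.3
grip_force: 0.0
t 1.1 pos [ 236.6 -496.6  231.7] w 40.3 F [0.4 0.2 0.1] q [-1.34  0.53  1.28  0.35  1.77 -0.91]
shift units [6.011 1.023 5.742]
turn units [ 0.0004 -0.0019 -0.0001]
```

```bash
python3 -m crank '[0.5,0.085,0.478,0,0,0,-0.06, 0.5,0.085,0.478,0,0,0,-0.06, 0.5,0.085,0.478,0,0,0,-0.06, 0.5,0.085,0.478,0,0,0,-0.06, 0.5,0.085,0.478,0,0,0,-0.06, 0.5,0.085,0.478,0,0,0,-0.06, 0.5,0.085,0.478,0,0,0,-0.06, 0.5,0.085,0.478,0,0,0,-0.06, 0.5,0.085,0.478,0,0,0,-0.06, 0.5,0.085,0.478,0,0,0,-0.06]'
python3 - <<'E'
from h import *
goto([493-.426*70,-73-.905*70,6],64.8,32)
E
```

```text
time_s: 2.1
eef_pos: [420.2, -207.1, 160.9]
eef_rot: [-0.148, 0.812, 0.514, 0.233]
ft_force: [0.3, 0.6, -0.1]
grip_width: 40.1
grip_force: 0.0
t 2.1 pos [ 420.2 -207.1  160.9] w 40.1 F [ 0.3  0.6 -0.1] q [-0.8   0.29  1.81  0.54  1.31 -0.57]
shift units [-0.248  0.175  3.499]
turn units [ 0.0002 -0.0002 -0.0005]
```

```bash
python3 -m crank '[-0.03,0.02,0.4,0,0,0,-0.06, -0.03,0.02,0.4,0,0,0,-0.06, -0.03,0.02,0.4,0,0,0,-0.06, -0.03,0.02,0.4,0,0,0,-0.06, -0.03,0.02,0.4,0,0,0,-0.06, -0.03,0.02,0.4,0,0,0,-0.06, -0.03,0.02,0.4,0,0,0,-0.06, -0.02,0.02,0.25,0,0,0,-0.06, 0,0,0.1,0,0,0,-0.06, 0,0,0,0,0,0,-0.06]'
python3 - <<'E'
from h import *
goto([493-.426*50,-73-.905*50,5],64.8,32)
d=grab('side');np.savez('s1.npz',**d);a=grab('top')
c=lambda i,y,x:cv2.resize(np.ascontiguousarray(i['pixels'][y:y+150,x:x+200,::-1]),(800,600),interpolation=cv2.INTER_CUBIC)
cv2.imwrite('pics/s1.png',np.vstack([cv2.resize(c(d,90,200),(400,300)),cv2.resize(c(a,130,170),(400,300))]))
E
```

```text
time_s: 3.1
eef_pos: [458.4, -144.8, 21.5]
eef_rot: [-0.148, 0.812, 0.515, 0.233]
ft_force: [0.3, -0.6, 0.5]
grip_width: 40.2
grip_force: 0.0
t 3.1 pos [ 458.4 -144.8   21.5] w 40.2 F [ 0.3 -0.6  0.5] q [-0.65  0.52  1.89  0.67  0.98 -0.67]
shift units [0.328 0.014 0.596]
turn units [-0.     -0.0003 -0.0004]
```

View pics/s1.png

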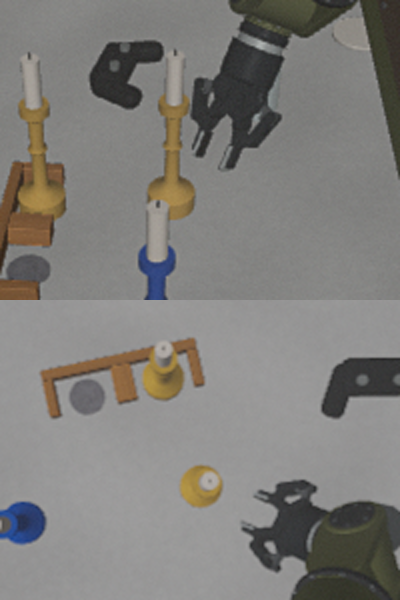

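The tips are at about (256,510) in the lower panel, lined up on the candlestick foot at (200,486), and the candlestick is upright. Lowering and pushing gently.

```bash
python3 -m crank '[0.08,0.004,0.145,0,0,0,-0.06, 0.08,0.004,0.145,0,0,0,-0.06, 0.08,0.003,0.145,0,0,0,-0.06, 0.08,0.003,0.145,0,0,0,-0.06, 0.04,0,0.025,0,0,0,-0.06, 0.04,0,0.025,0,0,0,-0.06, 0.06,0,0.038,0,0,0,-0.06, 0.08,0,0.05,0,0,0,-0.06, 0.1,0,0.062,0,0,0,-0.06, 0.12,0,0.075,0,0,0,-0.06]'
python3 -m crank '[0.12,0,0.075,0,0,0,-0.06, 0.12,0,0.075,0,0,0,-0.06, 0.12,0,0.075,0,0,0,-0.06, 0.12,0,0.075,0,0,0,-0.06, 0.1,0,0.062,0,0,0,-0.06, 0.08,0,0.05,0,0,0,-0.06, 0.06,0,0.038,0,0,0,-0.06, 0.04,0,0.025,0,0,0,-0.06, 0,0,0,0,0,0,-0.06]'
cat >> h.py <<'E'
def look(f):
    d=grab('side');a=grab('top')
    c=lambda i,y,x:cv2.resize(np.ascontiguousarray(i['pixels'][y:y+150,x:x+200,::-1]),(400,300),interpolation=cv2.INTER_CUBIC)
    cv2.imwrite(f,np.hstack([c(d,90,180),c(a,130,150)]))
    h=cv2.cvtColor(a['pixels'],cv2.COLOR_RGB2HSV)
    m=cv2.inRange(h,(17,130,20),(30,255,255));n,l,st,c=cv2.connectedComponentsWithStats(m)
    for i in range(1,n):
        if st[i,4]>40:print('brass',st[i],ray(a,*c[i],12).round(1),'rectc',ray(a,st[i,0]+(st[i,2]-1)/2,st[i,1]+(st[i,3]-1)/2,12).round(1))
E
python3 - <<'E'
from h import *
look('pics/l1.png');goto([568.6,87.9,5],64.8,32)
E
```

```text
time_s: 4.2
eef_pos: [482.8, -95.5, 5.7]
eef_rot: [-0.147, 0.812, 0.514, 0.233]
ft_force: [-1.5, -4.4, 0.4]
grip_width: 40.1
grip_force: 1.8
time_s: 5.1
eef_pos: [501.7, -54.9, 5.7]
eef_rot: [-0.148, 0.812, 0.515, 0.233]
ft_force: [-0.0, -1.2, 0.7]
grip_width: 40.0
grip_force: 0.7
brass [242 154  19  25 263] [658.8 -12.9  12. ] rectc [667.5 -14.6  12. ]
brass [246 206  19  20 220] [511.  -25.9  12. ] rectc [515.9 -26.9  12. ]
t 5.2 pos [501.7 -55.    5.7] w 40.1 F [-0.3  0.2  0.4] q [-0.45  0.55  1.9   0.77  0.86 -0.57]
shift units [ 2.668 -0.009  1.687]
turn units [ 0.0002 -0.0003 -0.0004]
```

View pics/l1.png

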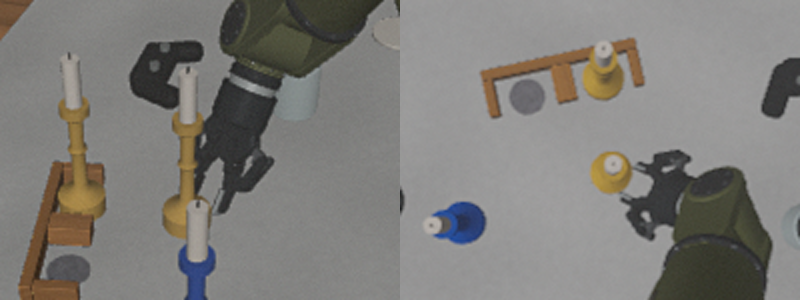

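Well cradled: foot at (602,172) in the right panel, between the tips, and upright. I continue to the bay's axis.

```bash
python3 -m crank '[0.04,0,0.025,0,0,0,-0.06, 0.08,0,0.05,0,0,0,-0.06, 0.12,0,0.075,0,0,0,-0.06, 0.128,0,0.08,0,0,0,-0.06, 0.128,0,0.08,0,0,0,-0.06, 0.128,0,0.08,0,0,0,-0.06, 0.128,0,0.08,0,0,0,-0.06, 0.128,0,0.08,0,0,0,-0.06, 0.128,0,0.08,0,0,0,-0.06, 0.128,0,0.08,0,0,0,-0.06]'
python3 -m crank '[0.128,0,0.08,0,0,0,-0.06, 0.128,0,0.08,0,0,0,-0.06, 0.128,0,0.08,0,0,0,-0.06, 0.128,0,0.08,0,0,0,-0.06, 0.128,0,0.08,0,0,0,-0.06, 0.128,0,0.08,0,0,0,-0.06, 0.1,0,0.062,0,0,0,-0.06, 0.08,0,0.05,0,0,0,-0.06, 0.04,0,0.025,0,0,0,-0.06, 0.02,0,0.012,0,0,0,-0.06]'
python3 - <<'E'
from h import *
look('pics/l2.png');goto([568.6,87.9,5],12.4,32)
E
```

```text
time_s: 6.2
eef_pos: [530.5, 6.1, 5.7]
eef_rot: [-0.148, 0.812, 0.515, 0.233]
ft_force: [-1.6, -3.9, 0.0]
grip_width: 40.1
grip_force: 1.7
time_s: 7.2
eef_pos: [555.6, 59.3, 5.7]
eef_rot: [-0.148, 0.812, 0.515, 0.233]
ft_force: [-1.4, -2.6, -0.4]
grip_width: 39.9
grip_force: 1.6
brass [242 154  19  25 274] [658.8 -13.3  12. ] rectc [667.5 -14.6  12. ]
brass [207 187  21  22 250] [565.9  85.1  12. ] rectc [570.5  88.6  12. ]
t 7.3 pos [555.6  59.2   5.8] w 40.0 F [-0.7 -1.2  0.1] q [-0.19  0.59  1.83  0.83  0.77 -0.38]
shift units [ 0.525 -0.009  0.347]
turn units [-1.542e-01 -2.000e-04  2.465e-01]
```

View pics/l2.png

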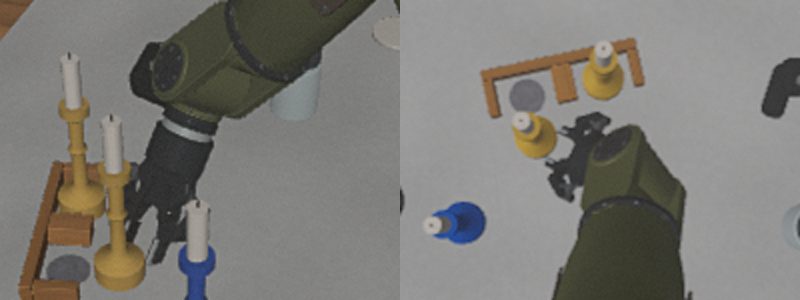

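The candlestick is upright at the bay mouth at (533,135), in line with the felt at (527,97). Backing off and reorienting to the bay's axis.

```bash
python3 -m crank '[-0.1,0,-0.062,0,0,0,-0.06, -0.25,0,-0.156,0,0,0,-0.06, -0.35,0,-0.22,0,0,0,-0.06, -0.3,0,-0.19,0,0,0,-0.06, 0,0,-0.3,0,0,0,-0.06, 0,0,-0.4,0,0,0,-0.06, 0,0,-0.3,0,0,0,-0.06, 0,0,0,-0.022,0,0.035,-0.06, 0,0,0,-0.022,0,0.035,-0.06, 0,0,0,-0.022,0,0.035,-0.06]'
python3 -m crank '[0,0,0,-0.022,0,0.035,-0.06, 0,0,0,-0.022,0,0.035,-0.06, 0,0,0,-0.022,0,0.035,-0.06, 0,0,0,-0.022,0,0.035,-0.06, 0,0,0,0,0,0,-0.06]'
python3 - <<'E'
from h import *
goto([569-.977*65,88-.215*65,5],12.4,32)
E
```

```text
time_s: 8.3
eef_pos: [519.1, -18.8, 49.2]
eef_rot: [-0.099, 0.897, 0.345, 0.258]
ft_force: [0.6, -0.5, -1.0]
grip_width: 39.5
grip_force: 0.0
time_s: 8.8
eef_pos: [518.9, -17.4, 49.0]
eef_rot: [-0.03, 0.955, 0.105, 0.275]
ft_force: [-0.4, 0.4, 0.1]
grip_width: 40.0
grip_force: 0.0
t 8.8 pos [518.9 -17.4  49. ] w 40.0 F [-0.4  0.4  0.1] q [-0.21  0.32  2.12  0.89  0.29  0.34]
shift units [-0.351 -1.844  0.816]
turn units [-0.0002 -0.0008  0.001 ]
```

```bash
python3 -m crank '[0,0,0,0,-0.02,0,-0.06, 0,0,0,0,-0.019,0,-0.06, -0.3,0,0,0,0,0,-0.06, -0.1,-0.2,0,0,0,0,-0.06, 0,-0.4,0,0,0,0,-0.06, 0,-0.4,0,0,0,0,-0.06, 0,-0.4,0,0,0,0,-0.06, 0,-0.3,0,0,0,0,-0.06, 0,-0.144,0,0,0,0,-0.06, 0,0,0,0,0,0,-0.06]'
python3 - <<'E'
from h import *
goto([569-.977*65,88-.215*65,5],12.4,25)
E
```

```text
time_s: 9.8
eef_pos: [480.8, 69.3, 39.7]
eef_rot: [-0.025, 0.969, 0.11, 0.221]
ft_force: [-0.4, -1.0, -0.8]
grip_width: 40.3
grip_force: 0.0
t 9.8 pos [480.8  69.3  39.7] w 40.3 F [-0.4 -1.  -0.8] q [0.02 0.29 2.15 0.32 0.28 1.08]
shift units [0.151 0.018 0.843]
turn units [-0.0013 -0.0038  0.0026]
```

```bash
python3 -m crank '[0.03,0.004,0.18,0,0,0,-0.06, 0.03,0.004,0.18,0,0,0,-0.06, 0.03,0.004,0.18,0,0,0,-0.06, 0.03,0.004,0.16,0,0,0,-0.06, 0.03,0,0.12,0,0,0,-0.06, 0,0,0,0,0,0,-0.06]'
python3 - <<'E'
from h import *
look('pics/l3.png');goto([569-.977*31.5,88-.215*31.5,5],12.4,25)
E
```

```text
time_s: 10.4
eef_pos: [505.5, 72.9, 5.0]
eef_rot: [-0.025, 0.969, 0.108, 0.221]
ft_force: [0.2, -0.3, -0.2]
grip_width: 40.1
grip_force: 0.0
brass [242 154  19  25 261] [658.7 -12.6  12. ] rectc [667.5 -14.6  12. ]
brass [207 187  21  22 240] [565.8  85.3  12. ] rectc [570.5  88.6  12. ]
t 10.5 pos [505.3  72.9   5.7] w 40.4 F [0.2 0.2 0. ] q [0.03 0.41 2.09 0.4  0.21 1.01]
shift units [ 0.605 -0.018  0.308]
turn units [-0.0009 -0.0039  0.0016]
```

View pics/l3.png

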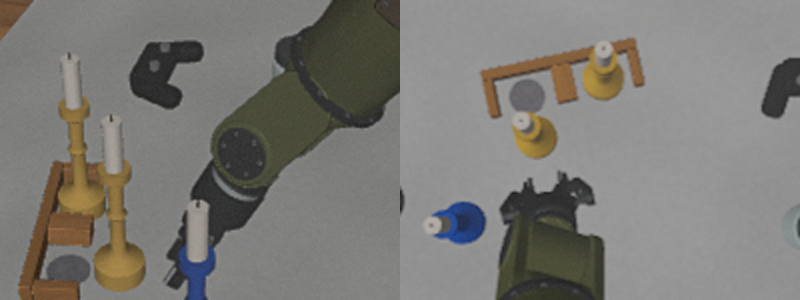

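The fingers are behind the foot and aimed into the bay; the candlestick is unmoved at (533,135). Pushing in.

```bash
python3 -m crank '[0.1,0,0.048,0,0,0,-0.06, 0.15,0,0.072,0,0,0,-0.06, 0.12,0,0.058,0,0,0,-0.06, 0.06,0,0.029,0,0,0,-0.06, 0.06,0,0.029,0,0,0,-0.06, 0.08,0,0.038,0,0,0,-0.06, 0.1,0,0.048,0,0,0,-0.06, 0.12,0,0.058,0,0,0,-0.06, 0.12,0,0.058,0,0,0,-0.06, 0.12,0,0.058,0,0,0,-0.06]'
python3 -m crank '[0.12,0,0.058,0,0,0,-0.06, 0.12,0,0.058,0,0,0,-0.06, 0.12,0,0.058,0,0,0,-0.06, 0.1,0,0.048,0,0,0,-0.06, 0.06,0,0.029,0,0,0,-0.06, 0.04,0,0.019,0,0,0,-0.06, 0,0,0,0,0,0,-0.06]'
python3 - <<'E'
from h import *
look('pics/l4.png');t=np.array([632+1.5*.977,101.8+1.5*.215]);goto([*(t-31.5*np.array([.977,.215])),5],12.4,25)
E
```

```text
time_s: 11.5
eef_pos: [561.6, 85.6, 5.8]
eef_rot: [-0.025, 0.969, 0.108, 0.221]
ft_force: [-3.2, -1.3, -0.3]
grip_width: 40.2
grip_force: 1.7
time_s: 12.2
eef_pos: [591.7, 92.4, 6.0]
eef_rot: [-0.025, 0.969, 0.108, 0.221]
ft_force: [-0.9, 0.3, -0.6]
grip_width: 40.0
grip_force: 0.6
brass [242 154  19  25 269] [658.7 -12.9  12. ] rectc [667.5 -14.6  12. ]
brass [202 165  22  26 272] [622.6 100.   12. ] rectc [631.7 102.8  12. ]
t 12.3 pos [591.7  92.3   6.1] w 40.5 F [-0.1  0.  -0.6] q [0.07 0.54 1.86 0.23 0.3  1.21]
shift units [ 0.196 -0.01   0.119]
turn units [-0.0008 -0.0043  0.0016]
```

View pics/l4.png

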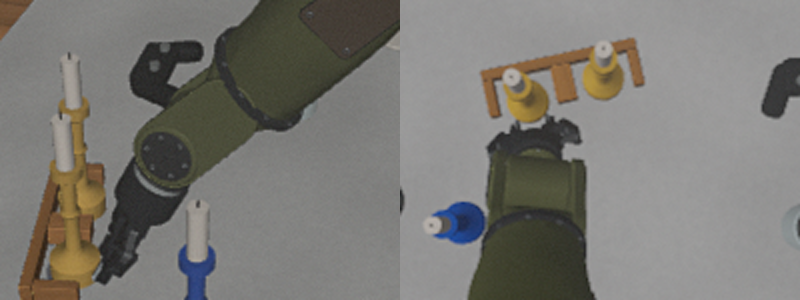

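The candlestick is upright in the bay at (525,100), with about 11 mm left. Easing in until the force rises.

```bash
python3 -m crank '[0.03,0,0.015,0,0,0,-0.06, 0.04,0,0.02,0,0,0,-0.06, 0.04,0,0.02,0,0,0,-0.06, 0.03,0,0.015,0,0,0,-0.06]'
python3 -m crank '[0.02,0,0.01,0,0,0,-0.06, 0.02,0,0.01,0,0,0,-0.06]'
```

```text
time_s: 12.7
eef_pos: [599.3, 94.1, 5.8]
eef_rot: [-0.025, 0.969, 0.108, 0.221]
ft_force: [-4.0, -1.2, 1.2]
grip_width: 40.3
grip_force: 1.8
time_s: 12.9
eef_pos: [601.4, 94.6, 5.8]
eef_rot: [-0.025, 0.969, 0.108, 0.221]
ft_force: [-4.6, -0.7, 0.8]
grip_width: 40.2
grip_force: 1.9
```

```bash
python3 -m crank '[0.02,0,0.01,0,0,0,-0.06]'
```

```text
time_s: 13.0
eef_pos: [602.5, 94.8, 5.8]
eef_rot: [-0.025, 0.969, 0.108, 0.221]
ft_force: [-4.1, -1.1, 1.9]
grip_width: 40.4
grip_force: 1.9
```

```bash
python3 -m crank '[0.02,0,0.01,0,0,0,-0.06]' | grep -E 'pos|ft'; python3 -m crank '[0.02,0,0.01,0,0,0,-0.06]'| grep -E 'pos|ft'
```

```text
eef_pos: [603.4, 95.0, 5.7]
ft_force: [-9.6, -2.8, 5.0]
eef_pos: [603.7, 95.2, 5.3]
ft_force: [-19.0, -4.7, 11.5]
```

```bash
python3 -m crank '[0.02,0,0.01,0,0,0,-0.06]'| grep -E 'pos|ft'
```

```text
eef_pos: [604.1, 95.3, 5.0]
ft_force: [-27.2, -7.9, 17.1]
```

The force rose from 4 to 27 N at the predicted place, so the foot is against the back wall. Retreating straight back.

```bash
python3 -m crank '[-0.03,0,-0.014,0,0,0,-0.06, -0.03,0,-0.014,0,0,0,-0.06, -0.05,0,-0.024,0,0,0,-0.06, -0.1,0,-0.048,0,0,0,-0.06, -0.2,0,-0.096,0,0,0,-0.06, -0.4,0,-0.19,0,0,0,-0.06, -0.4,0,-0.19,0,0,0,-0.06, -0.4,0,-0.19,0,0,0,-0.06, -0.2,0,-0.3,0,0,0,-0.06, 0,0,0,0,0,0,-0.06]'
python3 - <<'E'
from h import *
look('pics/l5.png');goto([0,0,0])
E
```

```text
time_s: 14.3
eef_pos: [502.6, 72.3, 15.1]
eef_rot: [-0.025, 0.969, 0.108, 0.222]
ft_force: [0.1, -0.7, 0.3]
grip_width: 40.1
grip_force: 0.0
brass [242 154  19  25 259] [658.7 -12.5  12. ] rectc [667.5 -14.6  12. ]
brass [200 162  23  25 273] [634.6 103.7  12. ] rectc [642.5 107.5  12. ]
t 14.4 pos [504.3  72.5  14.9] w 40.3 F [ 0.2 -0.4  0.4] q [0.03 0.39 2.1  0.37 0.23 1.04]
shift units [-9.274 -0.803 -4.157]
```

View pics/l5.png

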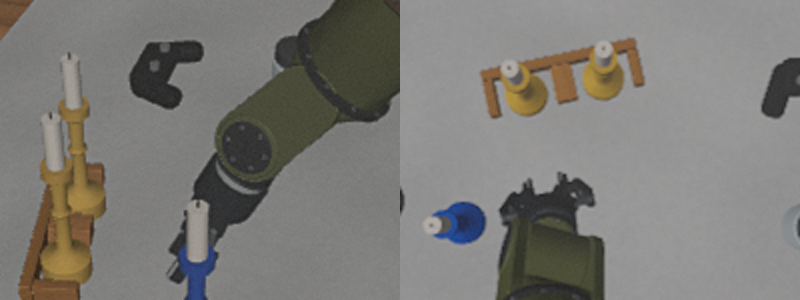

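The candlestick stands upright in the bay at (525,95), covering the felt, and the mate has not moved. The gripper is clear, so I'm handing in.

```bash
python3 -c "
from bench import ctrl
print(ctrl.finish_job())"
```

```text
the job is handed in; nothing more can be done
None
```

I pushed the candlestick upright into the empty bay until its foot met the back wall, over the felt and beside its mate. I touched nothing else and handed the job in at about 14.4 s; no verdict was returned.

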